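# Put the spare battery on charge

### The job

One of the three wells of the sloping charging dock is closed with a blanking plug: pull it out by its fin and put it in the shallow tray. Then lift the spare battery out of the stock bin and plug it into that well, stem first and fully home so that its shoulder sits flush on the dock. Leave the two batteries already charging in their wells, the jar and the carton in the bin, and the bottle and the tape where they stand.

Things in the scene. Friction and masses are not known exactly. Their poses are not given: they have to be found in the camera images.
- dock: Charging dock, fixed to the bench, 256 mm wide (along its y), 100 mm deep (its x). Origin: centre of its underside, z up. Its upper face, 90 mm long, slopes at 24 degrees: it looks up and towards the dock's -x (the robot's side) and is highest at the back; the well mouths are 86 mm above the bench. Three identical rectangular wells stand in a row across it, 76 mm apart.
- well0 (a point): Mouth centre of the well at the dock's +y end. Its z axis is the well's axis pointing out of the well, 24 degrees from vertical (leaning to the dock's -x); x runs up the slope, y along the row. The well is 31 mm (x) by 47 mm (y) and 29 mm deep, with a 2 mm chamfer at the mouth.
- well1 (a point): The same for the middle well.
- well2 (a point): The same for the well at the dock's -y end.
- blank: Blanking plug, loose, black plastic, 50 g, closing one of the wells at the start. Origin on its axis, 26 mm below the underside of its flange; z up out of the well, axes as the well's when it sits there. Stem 28 (x) by 44 (y) mm from z = 6 to 26 mm; flange 38 by 54 mm from z = 26 to 32 mm, lying on the dock's face; grip fin 12 mm thick (x) by 32 mm long (y), its top at z = 60 mm.
- pack: Spare battery, loose, about 250 g, standing on its stem in the bin. Origin: centre of the stem's underside, z up along the battery. Stem 28 (x) by 44 (y) mm, from z = 0 to 26 mm; body 38 (x) by 54 (y) mm from z = 26 to 70 mm. The step between them is the shoulder that comes to lie on the dock's face; it goes in either way round (half turn). In the bin its x axis lies roughly across the bin.
- pack_a: Battery of the same shape already charging in a well (origin at the stem's underside, z out of the well). Leave it.
- pack_b: Another one, as pack_a. Leave it.
- bin: Open plastic stock bin, fixed, 230 (x) by 160 (y) by 60 mm high, walls and floor 5 mm. Origin: centre of its underside. Battery, jar and carton stand in a row along its x, 70 mm apart, in any order.
- tray: Shallow cardboard tray, fixed, 190 (x) by 160 (y) by 25 mm high, walls and floor 5 mm, empty at the start. Origin: centre of its underside.
- jar: Jar in the bin, 52 mm across, 85 mm high; origin at its underside. Stays in the bin.
- carton: Small carton in the bin, 44 (x) by 60 (y) by 42 mm high; origin at its underside. Stays in the bin.
- bottle: Bottle standing on the bench, 64 mm across, 190 mm high; origin at its underside. Leave it.
- tape: Thick roll of tape lying flat on the bench, 90 mm across, 48 mm high; origin at its underside. Leave it.
Mind the look-alikes: they are no part of the job. Leave any yellow look-alike of the blank alone.

How it is judged:
By the outcome, as a careful person would: the job done as asked, in the order asked, and still so for the second after the job is handed in, with the robot touching nothing.
It also fails if it takes over 61 s, if anything falls off the work surface, if the arm or the gripper's body presses on something with over 40 N, if the wrist force passes 120 N, or if a joint passes its speed limit or range.

### The arm

A 6-joint arm with a two-finger parallel gripper is mounted at the origin on the work surface. World frame = base frame: x ahead of the robot, y to its left, z up, the work surface at z = 0. Lengths are in m, angles in rad, forces in N, time in s.
With the tool pointing down it reaches from about 0.35 to 0.975 m from the base axis. Payload 4.9 kg.
Tool frame: the origin (TCP) lies midway between the tips of the shut fingers; the grasp point (between the pads) lies 19 mm behind it (robot.grip_depth is the distance from the TCP to the grasp point, in m); z points along the fingers, y is the line along which they close (so a half turn about z gives the same grasp; the last joint's range is limited). The gripper opens to 85 mm and grips with 20 to 120 N. Pads are 22 mm wide; open, the fingers measure 114 mm over their backs; the gripper's body (76 mm by 85 mm) begins 54 mm behind the grasp point. The pads swing forward as they close: fully open they stand 13 mm farther back than shut.
Start: joints at [-1.319, 0.053, 1.613, -0, 1.476, -0.119], TCP at [0.226, -0.583, 0.231] pointing down, gripper open.
Joint ranges: [-3.01, 3.01], [-1.01, 2.22], [0.06, 2.58], [-1.02, 4.17], [0.09, 2.62], [-3.14, 3.14]. Speed limits (rad/s): [2.57, 2.57, 3.14, 3.14, 3.14, 3.14].

### API

Orientations are given as a unit quaternion [w, x, y, z].
In Python, from bench import robot, read_camera gives the robot as it stands. The module is installed in compiled form; this text tells all that it offers.
- The arm moves only by the tool step_arm, never from a script. Its argument "moves" is a list of rows, each a list of 5 numbers: the finger opening in mm, from 0 to 85.4, then the shift along the tool's x, y, z normalised to -1 to 1, where 1 is 20 mm, then the turn about the tool's z normalised to -1 to 1, where 1 is 5 degrees. In form: [[fingers, dx, dy, dz, turn], ...]. A call has 1 to 12 rows; each row shifts and turns the commanded pose from where the row before left it, along the tool's axes as they then stand; what a row does not reach is not made up. A row lasts 1/10 s, in which the tool goes at most 50 mm and 8.59 degrees, less where a joint would pass 70% of its speed; a pose out of reach is approached as far as the arm can. A call with a number of a shift or a turn outside -1 to 1 is refused whole. A call with a gripper value outside its range is refused whole. The fingers move at their own pace and stop on an object; "squeeze" is the grip in N (left out, the last holds). Time passes only in rows, so rows that do not move let the fingers close. It gives the time, the measured TCP pose, the force, the opening and the grip force at its end, in the units of the state.
- robot.observe(): the state, without advancing time (a new reading comes with each control period).
- read_camera(name): name is "scene" or "top"; returns a dict with "pixels" (420x560x3 uint8, red, green, blue), "z_map" (420x560 float32, m along the optical axis (not along the pixel's ray), 0 where there is no reading), "fx", "fy", "cx", "cy" (pixels), "eye" and "attitude" of the camera in the world. Camera axes: x right, y down, z forward; pixel columns grow to the right and rows downward; lengths in m; the calibration is good to about 2 mm. A picture is of the moment at which its call begins.
- robot.job_done(): hands the job in; it is judged then, once.
The state is a dict: "t": time; "joint_positions": joint angles; "joint_velocities": joint speeds; "tau": joint torques, N m; "ee_pos": TCP position; "eef_rot": TCP orientation; "contact_force": force on the tool from outside, world axes, zero at the start; "torque": the same for the moment, N m; "opening": finger opening in m; "grasp_force": force on a finger pad.
Only numpy, scipy, OpenCV 4.12 (cv2) and the standard library are available. Lean on these libraries where they do the work, as an engineer would, in place of code of your own. Each camera call takes 0.05 s, during which the arm holds its last target. There are 200 camera calls.

## Working session

There is one attempt and no reset: what is moved stays moved. The work goes in short steps, Python scripts to look and compute and a tool call to move; the robot and the scene stay as the last step left them, time stands still between calls to the robot, and variables do not carry over. Pictures are saved under pics/ and viewed, at most 12 in all, crops included, and the job is handed in when it is done.

Besides the shell and the picture viewer there is one more tool, called as name(argument=value, ...), one argument or row to a line, values as JSON. step_arm: Moves the arm, as the interface text tells. Scaled input: -1 to 1 covers 20 mm each way for a shift and 5 degrees each way for a turn. Its arguments: {"type":"object","properties":{"moves":{"type":"array","items":{"type":"array","items":{"type":"number"}}},"squeeze":{"type":"number"}},"required":["moves"]}

```bash
mkdir -p pics; cat > h.py <<'E'
import numpy as np, cv2
from scipy.spatial.transform import Rotation as R
from bench import robot, read_camera
def cam(n):
    c=read_camera(n); a=np.array(c["attitude"])
    Rm=a if a.shape==(3,3) else R.from_quat(a[[1,2,3,0]]).as_matrix()
    z=c["z_map"]; v,u=np.indices(z.shape)
    P=np.stack([(u-c["cx"])/c["fx"]*z,(v-c["cy"])/c["fy"]*z,z],-1)@Rm.T+np.array(c["eye"])
    P[z==0]=np.nan
    return c,P
def save(n,f):
    c,P=cam(n); cv2.imwrite(f"pics/{f}.png",c["pixels"][:,:,::-1]); np.savez(f"{f}.npz",im=c["pixels"],P=P); return c,P
E
python3 - <<'E'
from h import *
for n in("scene","top"):
    c,P=save(n,n+"0"); print(n,c["eye"],c["attitude"],c["fx"])
s=robot.observe();print(s["t"],s["ee_pos"],s["eef_rot"],s["contact_force"],s["opening"])
E
```

```text
scene [ 1.22514991 -0.44293475  0.74393076] [-0.3747336   0.80113598  0.42461515 -0.19354031] 483.3103169463479
top [ 0.43244032 -0.01272189  1.03893221] [-0.05765216  0.70965144 -0.69965672  0.0595948 ] 389.47845883312965
0.1 [ 0.22632511 -0.58197933  0.23019104] [-9.17899022e-04  9.82866081e-01  1.84318799e-01 -6.85033836e-05] [1.02809135 0.38648593 0.53271696] 0.08555866400454111
```

View pics/scene0.png

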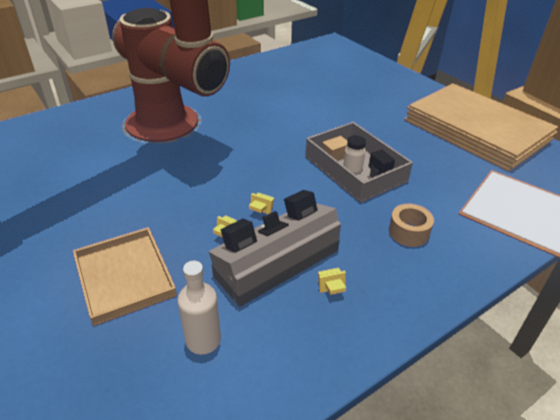

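View pics/top0.png

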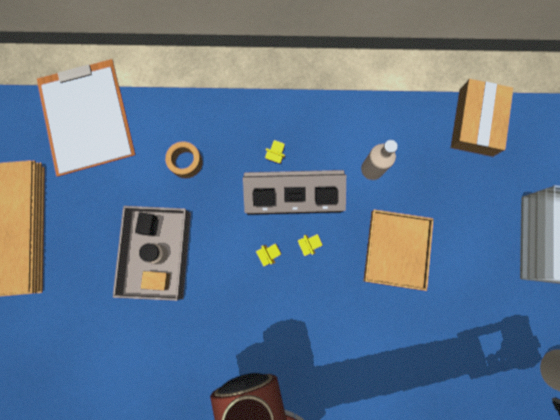

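The scene shows the dock in the centre with black bodies at top-view px (264,197) and (326,195). A smaller black finned piece sits in the middle well at (294,194). Three yellow finned look-alikes lie on the bench at (275,152), (268,254) and (310,244). The bin holds a black block (146,224), the jar (150,253) and the carton (154,281). The tray is at (400,250).

The black finned piece in the middle well fits "blank", because it's black and seated in a well. I'll confirm with a crop and measure.

```bash
python3 - <<'E'
from h import *
d=np.load("scene0.npz");t=np.load("top0.npz")
a=cv2.resize(d["im"][170:310,200:350],None,fx=4,fy=4,interpolation=3)
b=cv2.resize(t["im"][130:300,105:180],None,fx=560/170,fy=560/170,interpolation=3)
o=np.zeros((560,a.shape[1]+b.shape[1],3),np.uint8);o[:a.shape[0],:a.shape[1]]=a;o[:b.shape[0],a.shape[1]:]=b[:560]
o=cv2.resize(o,None,fx=.9,fy=.9);print(o.shape)
cv2.imwrite("pics/crop1.png",o[:,:,::-1])
P=np.concatenate([d["P"].reshape(-1,3),t["P"].reshape(-1,3)]);C=np.concatenate([d["im"].reshape(-1,3),t["im"].reshape(-1,3)]).astype(int)
n1=d["P"].shape[0]*d["P"].shape[1];src=np.r_[np.zeros(n1),np.ones(len(P)-n1)]
np.savez("cloud.npz",P=P,C=C,src=src)
Pt=t["P"]
for nm,(u,v) in dict(packA=(264,197),blank=(294,194),packB=(326,195),pack=(146,222),jar=(150,253),carton=(154,281),tray=(400,250),tape=(168,158),bottle=(388,150),y1=(275,152),y2=(268,254),y3=(310,244),dockL=(246,210),dockR=(343,208),dTL=(246,176),dTR=(342,174),binTL=(124,209),binTR=(186,210),binBL=(116,297),binBR=(181,298),trTL=(374,212),trTR=(432,218),trBL=(368,284),trBR=(427,289)).items():
    print(nm,np.round(Pt[v,u],3))
E
```

```text
(504, 762, 3)
packA [0.628 0.033 0.128]
blank [ 0.639 -0.039  0.116]
packB [ 0.635 -0.115  0.129]
pack [0.572 0.329 0.075]
jar [0.494 0.308 0.09 ]
carton [0.426 0.309 0.045]
tray [ 0.516 -0.325  0.005]
tape [0.746 0.292 0.051]
bottle [ 0.727 -0.249  0.194]
y1 [0.771 0.011 0.038]
y2 [0.499 0.024 0.027]
y3 [ 0.527 -0.085  0.026]
dockL [0.607 0.08  0.069]
dockR [ 0.615 -0.165  0.07 ]
dTL [0.692 0.082 0.081]
dTR [ 0.699 -0.161  0.087]
binTL [0.606 0.393 0.06 ]
binTR [0.608 0.237 0.049]
binBL [0.386 0.395 0.059]
binBR [0.384 0.244 0.021]
trTL [ 0.614 -0.254  0.026]
trTR [ 0.605 -0.417 -0.001]
trBL [ 0.426 -0.24  -0.002]
trBR [ 0.415 -0.394  0.001]
```

View pics/crop1.png

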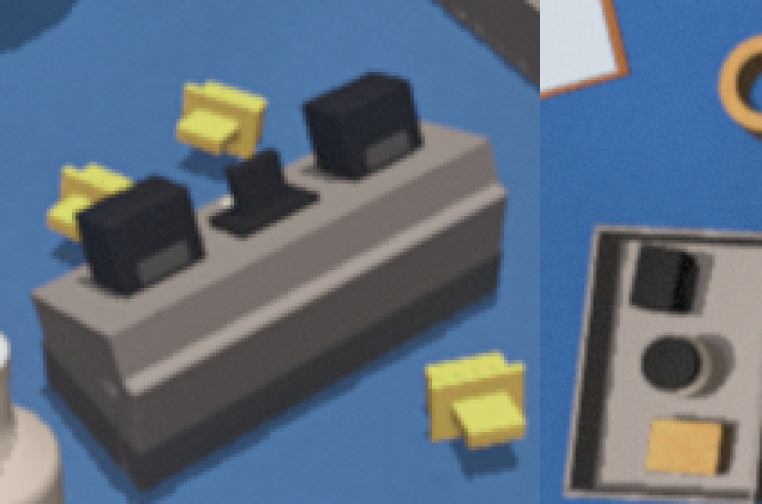

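The crop shows the black blank, fin up, in the middle well at crop px (262,190), with a charging battery on each side. The spare is the black block at the far end of the bin at crop px (663,278). Next I'll measure these precisely.

```bash
python3 - <<'E'
from h import *
d=np.load("cloud.npz");P,C,S=d["P"],d["C"],d["src"]
ok=~np.isnan(P[:,0]);dark=C.max(1)<70
def box(a,b,c,e,f,g): return ok&(P[:,0]>a)&(P[:,0]<b)&(P[:,1]>c)&(P[:,1]<e)&(P[:,2]>f)&(P[:,2]<g)
for s in (0,1):
    print("src",s)
    for nm,bx,zt in(("A",(.58,.70,-.0,.075,.118,.16),0),("B",(.58,.70,-.155,-.08,.118,.16),0),("fin",(.58,.70,-.065,-.015,.105,.16),0),("pack",(.52,.62,.27,.38,.068,.085),0),("jar",(.45,.55,.25,.37,.08,.1),0)):
        m=box(*bx)&(S==s);q=P[m]
        if len(q)<8: print(nm,len(q));continue
        r=cv2.minAreaRect(q[:,:2].astype(np.float32)*1000)
        print(nm,len(q),"med",np.round(np.median(q,0),4),"min",np.round(np.percentile(q,3,0),4),"max",np.round(np.percentile(q,97,0),4),"rect",np.round(r[0],1),np.round(r[1],1),round(r[2],1))
    # dock face plane: gray, RANSAC-ish
    m=box(.585,.70,-.17,.09,.055,.12)&(S==s)&(C.max(1)>70)
    q=P[m]
    rng=np.random.default_rng(0);best=0
    for i in range(400):
        a,b,c=q[rng.choice(len(q),3,False)];n=np.cross(b-a,c-a)
        if np.linalg.norm(n)<1e-9: continue
        n/=np.linalg.norm(n);n*=np.sign(n[2])
        if abs(n[2]-np.cos(np.radians(24)))>.04: continue
        i_=abs((q-a)@n)<.0015
        if i_.sum()>best: best=i_.sum();I=i_
    g=q[I];c0=g.mean(0);n=np.linalg.svd(g-c0)[2][2];n*=np.sign(n[2])
    print("plane n",n.round(3),"c",c0.round(4),best,"yaw",np.degrees(np.arctan2(-n[1],-n[0])).round(2),"tilt",np.degrees(np.arccos(n[2])).round(1))
    r=cv2.minAreaRect(g[:,:2].astype(np.float32)*1000);print("face rect",np.round(r[0],1),np.round(r[1],1),r[2], "at center z",(c0[2]-((np.array(r[0])/1000-c0[:2])@n[:2])/n[2]).round(4))
m=box(.3,.7,.2,.45,.054,.066)&(S==1)&(C.max(1)<140);r=cv2.minAreaRect(P[m][:,:2].astype(np.float32)*1000);print("bin rect",r)
m=box(.37,.66,-.46,-.2,.019,.03)&(S==1);r=cv2.minAreaRect(P[m][:,:2].astype(np.float32)*1000);print("tray rect",r)
E
```

```text
src 0
A 362 med [0.6419 0.0292 0.1259] min [0.6132 0.0063 0.1185] max [0.6501 0.0567 0.1332] rect [631.8  31.9] [41.2 54.2] 3.1
B 436 med [ 0.6482 -0.1218  0.1261] min [ 0.6194 -0.1452  0.1186] max [ 0.6561 -0.0946  0.1328] rect [ 637.1 -119.3] [42.3 53.9] 1.4
fin 151 med [ 0.6398 -0.0447  0.1134] min [ 0.6305 -0.0589  0.1054] max [ 0.6453 -0.0278  0.1188] rect [658.7 -42.9] [33.1 61.3] 89.2
pack 240 med [0.5731 0.3297 0.0744] min [0.5446 0.3137 0.0687] max [0.5965 0.3498 0.0768] rect [559.  333.2] [81.2 47. ] 4.5
jar 204 med [0.5014 0.3089 0.0891] min [0.4781 0.2903 0.0808] max [0.5187 0.3313 0.0918] rect [497.1 311.2] [45.3 46.1] 61.0
plane n [-0.405 -0.017  0.914] c [ 0.6634 -0.059   0.0928] 1271 yaw 2.35 tilt 23.9
face rect [647.4 -41.7] [ 87.5 257.6] 2.1607582569122314 at center z 0.0861
src 1
A 356 med [0.6265 0.035  0.1269] min [0.61   0.0089 0.1192] max [0.6463 0.059  0.134 ] rect [627.7  34.4] [39.8 51.2] 0.7
B 369 med [ 0.6332 -0.1177  0.1269] min [ 0.6154 -0.1426  0.119 ] max [ 0.6542 -0.092   0.1347] rect [ 634.8 -117.6] [40.2 55. ] 1.0
fin 92 med [ 0.6339 -0.0417  0.1165] min [ 0.6269 -0.0564  0.1053] max [ 0.6848 -0.027   0.1203] rect [655.8 -42.2] [58.2 44.5] 1.3
pack 331 med [0.5687 0.3335 0.0744] min [0.5437 0.3158 0.0702] max [0.5925 0.3524 0.0778] rect [568.5 335.2] [38.8 53.9] 84.1
jar 302 med [0.4955 0.3121 0.0895] min [0.4746 0.292  0.0832] max [0.5153 0.3334 0.0925] rect [495.2 313.3] [45.2 44.4] 77.3
plane n [-0.409 -0.012  0.913] c [ 0.6484 -0.04    0.0877] 1485 yaw 1.73 tilt 24.1
face rect [645.5 -41. ] [ 82.9 255.3] 1.9496012926101685 at center z 0.0864
bin rect ((497.99169921875, 318.9217834472656), (159.1835174560547, 228.9247589111328), 88.19884490966797)
tray rect ((516.3963623046875, -317.8033142089844), (161.3100128173828, 190.1776580810547), 82.22415924072266)
```

```bash
cat >> h.py <<'E'
def to(x,y,z,yaw):
    "remaining turn (deg about tool z) to tool-x yaw; shift in tool axes (mm) once turned"
    s=robot.observe();q=np.array(s["eef_rot"]);m=R.from_quat(q[[1,2,3,0]]).as_matrix()
    cur=np.degrees(np.arctan2(m[1,0],m[0,0]));t=-((yaw-cur+90)%180-90)
    a=np.radians(cur-t);d=np.array([x,y,z])-s["ee_pos"]
    v=np.array([d[0]*np.cos(a)+d[1]*np.sin(a),d[0]*np.sin(a)-d[1]*np.cos(a),-d[2]])*1000
    print("t",round(s["t"],2),"pos",np.round(s["ee_pos"],4),"yaw",cur.round(1),"turn",t.round(2),"shift mm",v.round(1),"F",np.round(s["contact_force"],1),"open",round(s["opening"]*1000,1),"grip",np.round(s["grasp_force"],1),"j6",round(s["joint_positions"][5],2))
E
python3 -c "
from h import *
to(.636,-.0417,.20,2.2)"
```

```text
t 0.1 pos [ 0.2263 -0.582   0.2302] yaw 21.2 turn 19.04 shift mm [ 430.1 -524.2   30.2] F [1.  0.4 0.5] open 85.6 grip 0.0 j6 -0.12
```

step_arm(
  moves=[
    [50, 0, 0, 0, 0.95],
    [50, 0, 0, 0, 0.95],
    [50, 0, 0, 0, 0.95],
    [50, 0, 0, 0, 0.95],
    [50, 0.8, -0.97, 0, 0],
    [50, 0.8, -0.97, 0, 0],
    [50, 0.8, -0.97, 0, 0],
    [50, 0.8, -0.97, 0, 0],
    [50, 0.8, -0.97, 0, 0],
    [50, 0.8, -0.97, 0, 0],
    [50, 0.8, -0.97, 0, 0],
    [50, 0.8, -0.97, 0, 0],
  ],
  squeeze=60,
)

```text
t: 1.3
ee_pos: [0.3486, -0.4213, 0.2307]
eef_rot: [-0.0, 1.0, 0.02, -0.0]
contact_force: [0.4, -0.1, 0.2]
opening: 0.0496
grasp_force: 0.0
```

step_arm(
  moves=[
    [50, 0.8, -0.97, 0, 0],
    [50, 0.8, -0.97, 0, 0],
    [50, 0.8, -0.97, 0, 0],
    [50, 0.8, -0.97, 0, 0],
    [50, 0.8, -0.97, 0, 0],
    [50, 0.8, -0.97, 0, 0],
    [50, 0.8, -0.97, 0, 0],
    [50, 0.8, -0.97, 0, 0],
    [50, 0.8, -0.97, 0, 0],
    [50, 0.8, -0.97, 0, 0],
    [50, 0.8, -0.97, 0, 0],
    [50, 0.8, -0.97, 0, 0],
  ],
)

```text
t: 2.5
ee_pos: [0.5313, -0.1812, 0.2307]
eef_rot: [-0.0, 1.0, 0.02, -0.0]
contact_force: [0.4, 0.0, -0.0]
opening: 0.0503
grasp_force: 0.0
```

```bash
python3 -c "
from h import *
to(.636,-.0417,.15,2.2)"
```

```text
t 2.5 pos [ 0.5313 -0.1812  0.2307] yaw 2.2 turn 0.05 shift mm [ 110.  -135.4   80.7] F [ 0.4  0.  -0. ] open 50.3 grip 0.0 j6 1.07
```

step_arm(
  moves=[
    [50, 0.785, -0.967, 0.3, 0],
    [50, 0.785, -0.967, 0.3, 0],
    [50, 0.785, -0.967, 0.3, 0],
    [50, 0.785, -0.967, 0.3, 0],
    [50, 0.785, -0.967, 0.3, 0],
    [50, 0.785, -0.967, 0.3, 0],
    [50, 0.785, -0.967, 0.3, 0],
    [50, 0, 0, 1, 0],
    [50, 0, 0, 0.9, 0],
    [50, 0, 0, 0, 0],
  ],
)

```text
t: 3.5
ee_pos: [0.6328, -0.0423, 0.1466]
eef_rot: [-0.001, 1.0, 0.02, -0.004]
contact_force: [-0.3, -0.1, -1.2]
opening: 0.0498
grasp_force: 0.0
```

```bash
python3 - <<'E'
from h import *
to(.636,-.0417,.098,2.2)
c,P=save("scene","s2"); d=np.load("s2.npz")
cv2.imwrite("pics/s2c.png",cv2.resize(d["im"][110:310,180:380],None,fx=3,fy=3,interpolation=3)[:,:,::-1])
E
```

```text
t 3.5 pos [ 0.6328 -0.0423  0.1466] yaw 2.2 turn 0.04 shift mm [ 3.2 -0.5 48.6] F [-0.3 -0.1 -1.2] open 49.8 grip 0.0 j6 1.35
```

View pics/s2c.png

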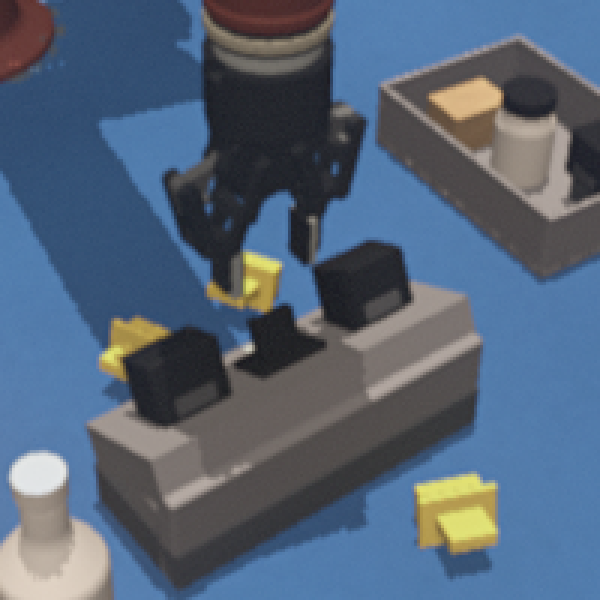

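Fingers straddle the fin at px (270,330), clear of both neighbouring batteries. I'll descend and grip.

step_arm(
  moves=[
    [50, 0.15, 0, 0.8, 0],
    [50, 0, 0, 0.8, 0],
    [50, 0, 0, 0.8, 0],
    [50, 0, 0, 0, 0],
    [30, 0, 0, 0, 0],
    [20, 0, 0, 0, 0],
    [20, 0, 0, 0, 0],
    [20, 0, 0, 0, 0],
  ],
  squeeze=60,
)

```text
t: 4.35
ee_pos: [0.6387, -0.0419, 0.1039]
eef_rot: [-0.001, 1.0, 0.02, 0.0]
contact_force: [-2.8, 3.1, 0.6]
opening: 0.0303
grasp_force: 60.5
```

```bash
python3 -c "
from h import *
to(.636,-.0417,.098,2.2)"
```

```text
t 4.35 pos [ 0.6387 -0.0419  0.1039] yaw 2.3 turn 0.06 shift mm [-2.6 -0.3  5.9] F [-2.8  3.1  0.6] open 30.3 grip 60.5 j6 1.35
```

step_arm(
  moves=[
    [20, -0.1, 0, -0.23, 0],
    [20, -0.1, 0, -0.23, 0],
    [20, -0.2, 0, -0.46, 0],
    [20, -0.2, 0, -0.46, 0],
    [20, -0.2, 0, -0.46, 0],
    [20, -0.4, 0, -0.9, 0],
    [20, 0, 0, 0, 0],
  ],
  squeeze=80,
)

```text
t: 5.05
ee_pos: [0.616, -0.0446, 0.1623]
eef_rot: [0.001, 1.0, 0.019, 0.003]
contact_force: [-0.5, 0.2, -0.1]
opening: 0.0294
grasp_force: 82.2
```

```bash
python3 - <<'E'
from h import *
to(.516,-.318,.25,2.2)
c,P=save("scene","s3"); d=np.load("s3.npz")
cv2.imwrite("pics/s3c.png",cv2.resize(d["im"][110:310,180:380],None,fx=3,fy=3,interpolation=3)[:,:,::-1])
E
```

```text
t 5.05 pos [ 0.616  -0.0446  0.1623] yaw 2.2 turn 0.01 shift mm [-110.4  269.3  -87.7] F [-0.5  0.2 -0.1] open 29.4 grip 82.2 j6 1.34
```

View pics/s3c.png

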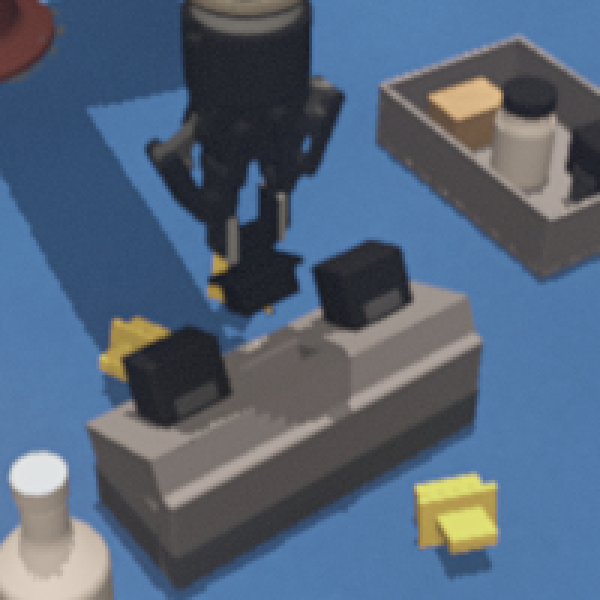

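The blank is out, at px (255,280), and the middle well is open. Next I'll carry it to the tray.

step_arm(
  moves=[
    [20, 0, 0, -1, 0],
    [20, 0, 0, -1, 0],
    [20, -0.4, 0.97, -0.5, 0],
    [20, -0.4, 0.97, 0, 0],
    [20, -0.4, 0.97, 0, 0],
    [20, -0.4, 0.97, 0, 0],
    [20, -0.4, 0.97, 0, 0],
    [20, -0.4, 0.97, 0, 0],
    [20, -0.4, 0.97, 0, 0],
    [20, -0.4, 0.97, 0, 0],
    [20, -0.4, 0.97, 0, 0],
    [20, -0.4, 0.97, 0, 0],
  ],
)

```text
t: 6.3
ee_pos: [0.5416, -0.2415, 0.2073]
eef_rot: [0.0, 1.0, 0.019, -0.0]
contact_force: [0.3, 1.1, -0.6]
opening: 0.0294
grasp_force: 82.2
```

step_arm(
  moves=[
    [20, -0.4, 0.97, 0, 0],
    [20, -0.4, 0.97, 0.2, 0],
    [20, -0.4, 0.97, 0.7, 0],
    [20, -0.4, 0.97, 1, 0],
    [20, 0, 0, 1, 0],
    [20, 0, 0, 1, 0],
    [20, 0, 0, 1, 0],
    [20, 0, 0, 1, 0],
    [20, 0, 0, 0.5, 0],
    [20, 0, 0, 0, 0],
  ],
)

```text
t: 7.3
ee_pos: [0.512, -0.3185, 0.0777]
eef_rot: [-0.001, 1.0, 0.02, -0.002]
contact_force: [0.3, 0.2, -0.1]
opening: 0.0294
grasp_force: 82.2
```

```bash
python3 - <<'E'
from h import *
to(.516,-.318,.06,2.2)
c,P=save("top","t4"); d=np.load("t4.npz")
E
```

```text
t 7.3 pos [ 0.512  -0.3185  0.0777] yaw 2.2 turn 0.04 shift mm [ 4.  -0.3 17.7] F [ 0.3  0.2 -0.1] open 29.4 grip 82.2 j6 0.85
```

step_arm(
  moves=[
    [20, 0.1, 0, 0.7, 0],
    [20, 0, 0, 0.6, 0],
    [20, 0, 0, 0, 0],
    [60, 0, 0, 0, 0],
    [60, 0, 0, 0, 0],
    [60, 0, 0, 0, 0],
    [60, 0, 0, -0.5, 0],
    [60, 0, 0, -1, 0],
    [60, 0, 0, -1, 0],
    [60, 0, 0, -1, 0],
    [60, 0, 0, -1, 0],
    [60, 0, 0, -1, 0],
  ],
)

```text
t: 8.55
ee_pos: [0.5155, -0.3194, 0.1663]
eef_rot: [0.001, 1.0, 0.02, 0.001]
contact_force: [0.2, 0.5, 0.1]
opening: 0.06
grasp_force: 0.0
```

```bash
python3 - <<'E'
from h import *
c,P=save("scene","s5"); d=np.load("s5.npz")
to(.568,.3345,.2,-5.9)
E
```

```text
t 8.6 pos [ 0.5172 -0.3207  0.1706] yaw 2.2 turn 8.15 shift mm [ -16.9 -657.   -29.4] F [ 1.7 -1.9  3.6] open 60.1 grip 0.0 j6 0.85
```

View pics/s5.png

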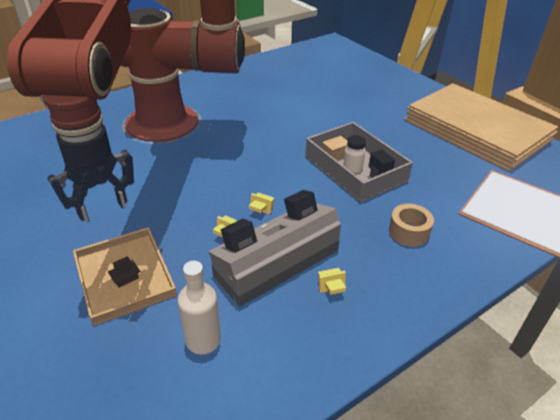

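The blank lies in the tray at px (124,270). The spare battery is in the bin at (381,160). Next: first grip across its 38 mm side.

step_arm(
  moves=[
    [60, 0, 0, -0.5, 0.815],
    [60, 0, 0, -0.5, 0.815],
    [60, -0.026, -1, 0, 0],
    [60, -0.026, -1, 0, 0],
    [60, -0.026, -1, 0, 0],
    [60, -0.026, -1, 0, 0],
    [60, -0.026, -1, 0, 0],
    [60, -0.026, -1, 0, 0],
    [60, -0.026, -1, 0, 0],
    [60, -0.026, -1, 0, 0],
    [60, -0.026, -1, 0, 0],
    [60, -0.026, -1, 0, 0],
  ],
)

```text
t: 9.8
ee_pos: [0.53, -0.1171, 0.1833]
eef_rot: [-0.0, 0.999, -0.051, -0.001]
contact_force: [-0.2, 0.2, 0.3]
opening: 0.0601
grasp_force: 0.0
```

step_arm(
  moves=[
    [60, -0.026, -1, 0, 0],
    [60, -0.026, -1, 0, 0],
    [60, -0.026, -1, 0, 0],
    [60, -0.026, -1, 0, 0],
    [60, -0.026, -1, 0, 0],
    [60, -0.026, -1, 0, 0],
    [60, -0.026, -1, 0, 0],
    [60, -0.026, -1, 0, 0],
    [60, -0.026, -1, 0, 0],
    [60, -0.026, -1, 0, 0],
    [60, -0.026, -1, 0, 0],
    [60, -0.026, -1, 0, 0],
  ],
)

```text
t: 11.0
ee_pos: [0.5477, 0.1219, 0.1832]
eef_rot: [-0.0, 0.999, -0.05, -0.001]
contact_force: [0.4, 0.7, -0.2]
opening: 0.0604
grasp_force: 0.0
```

step_arm(
  moves=[
    [60, -0.026, -1, 0, 0],
    [60, -0.026, -1, 0, 0],
    [60, -0.026, -1, 0, 0],
    [60, -0.026, -1, 0, 0],
    [60, -0.026, -1, 0, 0],
    [60, -0.026, -1, 0, 0],
    [60, -0.026, -1, 0, 0],
    [60, -0.026, -1, 0, 0],
    [60, -0.026, -1, 0, 0],
    [60, -0.026, -1, 0, 0],
    [60, 0, 0, 0, 0],
    [60, 0, 0, 0, 0],
  ],
)

```text
t: 12.2
ee_pos: [0.5644, 0.3196, 0.1839]
eef_rot: [0.0, 0.999, -0.051, -0.0]
contact_force: [-0.1, 0.8, 0.4]
opening: 0.0597
grasp_force: 0.0
```

```bash
python3 - <<'E'
from h import *
to(.568,.334,.04,-5.9)
E
```

```text
t 12.2 pos [0.5644 0.3196 0.1839] yaw -5.8 turn 0.05 shift mm [  2.1 -14.7 143.9] F [-0.1  0.8  0.4] open 59.7 grip 0.0 j6 2.07
```

step_arm(
  moves=[
    [60, 0.1, -0.73, 0, 0],
    [60, 0, 0, 0.9, 0],
    [60, 0, 0, 1, 0],
    [60, 0, 0, 1, 0],
    [60, 0, 0, 1, 0],
    [60, 0, 0, 1, 0],
    [60, 0, 0, 1, 0],
    [60, 0, 0, 0.9, 0],
    [60, 0, 0, 0.35, 0],
    [60, 0, 0, 0, 0],
  ],
)

```text
t: 13.2
ee_pos: [0.567, 0.3328, 0.039]
eef_rot: [0.001, 0.999, -0.052, -0.001]
contact_force: [-0.0, -0.3, -0.6]
opening: 0.06
grasp_force: 0.0
```

step_arm(
  moves=[
    [30, 0, 0, 0, 0],
    [20, 0, 0, 0, 0],
    [20, 0, 0, 0, 0],
    [20, 0, 0, 0, 0],
  ],
  squeeze=50,
)

```text
t: 13.6
ee_pos: [0.5691, 0.334, 0.0427]
eef_rot: [-0.001, 0.999, -0.051, 0.001]
contact_force: [0.6, 1.2, 2.7]
opening: 0.0373
grasp_force: 53.3
```

```bash
python3 - <<'E'
from h import *
to(.55,.175,.035,-5.9)
E
```

```text
t 13.6 pos [0.5691 0.334  0.0427] yaw -5.9 turn -0.0 shift mm [ -2.6 160.1   7.7] F [0.6 1.2 2.7] open 37.3 grip 53.3 j6 2.09
```

step_arm(
  moves=[
    [20, 0, 0, -0.5, 0],
    [20, 0, 0, -1, 0],
    [20, 0, 0, -1, 0],
    [20, 0, 0, -1, 0],
    [20, 0, 0, -1, -0.8],
    [20, -0.075, 0.94, 0, 0],
    [20, -0.075, 0.94, 0, 0],
    [20, -0.075, 0.94, 0, 0],
    [20, -0.075, 0.94, 0, 0],
    [20, -0.075, 0.94, 0, 0],
    [20, -0.075, 0.94, 0, 0],
    [20, -0.075, 0.94, 0, 0],
  ],
)

```text
t: 14.8
ee_pos: [0.5528, 0.2004, 0.1308]
eef_rot: [0.0, 1.0, -0.017, -0.0]
contact_force: [0.3, -0.2, -2.0]
opening: 0.0375
grasp_force: 52.9
```

step_arm(
  moves=[
    [20, -0.075, 0.94, 0, 0],
    [20, -0.075, 0.94, 0, 0],
    [20, 0, 0, 0.7, 0],
    [20, 0, 0, 1, 0],
    [20, 0, 0, 1, 0],
    [20, 0, 0, 1, 0],
    [20, 0, 0, 0.75, 0],
    [20, 0, 0, 0.15, 0],
    [20, 0, 0, 0, 0],
  ],
)

```text
t: 15.7
ee_pos: [0.5487, 0.1647, 0.0387]
eef_rot: [0.0, 1.0, -0.017, -0.0]
contact_force: [0.4, -0.3, -2.1]
opening: 0.0371
grasp_force: 50.0
```

```bash
python3 - <<'E'
from h import *
to(.55,.165,.035,-1.9)
E
```

```text
t 15.7 pos [0.5487 0.1647 0.0387] yaw -1.9 turn 0.0 shift mm [ 1.3 -0.3  3.7] F [ 0.4 -0.3 -2.1] open 37.1 grip 50.0 j6 1.77
```

step_arm(
  moves=[
    [20, 0, 0, 0.08, 0],
    [20, 0, 0, 0.08, 0],
    [20, 0, 0, 0, 0],
  ],
)

```text
t: 16.0
ee_pos: [0.5498, 0.1649, 0.0374]
eef_rot: [-0.0, 1.0, -0.017, 0.001]
contact_force: [-1.5, -0.1, 3.6]
opening: 0.037
grasp_force: 50.2
```

```bash
python3 - <<'E'
from h import *
to(.55,.165,.035,-1.9)
E
```

```text
t 16.0 pos [0.5498 0.1649 0.0374] yaw -1.9 turn 0.0 shift mm [ 0.2 -0.1  2.4] F [-1.5 -0.1  3.6] open 37.0 grip 50.2 j6 1.77
```

step_arm(
  moves=[
    [65, 0, 0, 0, 0],
    [65, 0, 0, 0, 0],
    [65, 0, 0, -0.5, 0],
    [65, 0, 0, -1, 0],
    [65, 0, 0, -1, 0],
    [65, 0, 0, -1, 0],
    [75, 0, 0, -0.5, -1],
    [75, 0, 0, 0, -1],
    [75, 0, 0, 0, -1],
    [75, 0, 0, 0, -1],
    [75, 0, 0, 0, -1],
    [75, 0, 0, 0, -1],
  ],
)

```text
t: 17.2
ee_pos: [0.5492, 0.1648, 0.1167]
eef_rot: [0.0, 0.97, 0.244, 0.0]
contact_force: [0.1, -0.1, -0.4]
opening: 0.075
grasp_force: 0.0
```

step_arm(
  moves=[
    [75, 0, 0, 0, -1],
    [75, 0, 0, 0, -1],
    [75, 0, 0, 0, -1],
    [75, 0, 0, 0, -1],
    [75, 0, 0, 0, -1],
    [75, 0, 0, 0, -1],
    [75, 0, 0, 0, -1],
    [75, 0, 0, 0, -1],
    [75, 0, 0, 0, -1],
    [75, 0, 0, 0, -1],
    [75, 0, 0, 0, -1],
    [75, 0, 0, 0, -1],
  ],
)

```text
t: 18.4
ee_pos: [0.5492, 0.1648, 0.1167]
eef_rot: [0.0, 0.718, 0.697, 0.0]
contact_force: [-0.3, 0.1, -0.1]
opening: 0.0746
grasp_force: 0.0
```

```bash
python3 - <<'E'
from h import *
to(.55,.165,.030,88.1)
c,P=save("top","t6");m=(abs(P[...,2]-.07)<.006)&(abs(P[...,0]-.55)<.06)&(abs(P[...,1]-.165)<.06)
q=P[m];print(len(q),np.median(q,0),cv2.minAreaRect(q[:,:2].astype(np.float32)*1000))
c,P=save("scene","s6");m=(abs(P[...,2]-.07)<.006)&(abs(P[...,0]-.55)<.06)&(abs(P[...,1]-.165)<.06)
q=P[m];print(len(q),np.median(q,0),cv2.minAreaRect(q[:,:2].astype(np.float32)*1000))
i=c["pixels"][90:290,200:420];cv2.imwrite("pics/s6c.png",cv2.resize(i,None,fx=3,fy=3,interpolation=3)[:,:,::-1])
E
```

```text
t 18.4 pos [0.5492 0.1648 0.1167] yaw 88.3 turn 0.2 shift mm [ 0.2  0.8 86.7] F [-0.3  0.1 -0.1] open 74.6 grip 0.0 j6 0.19
58 [0.55455956 0.1483915  0.06952953] ((548.8638305664062, 149.19622802734375), (7.43553352355957, 53.037109375), 88.90916442871094)
263 [0.55363918 0.1601773  0.06946492] ((550.46533203125, 162.88607788085938), (38.02605056762695, 56.40083312988281), 87.74321746826172)
```

View pics/s6c.png

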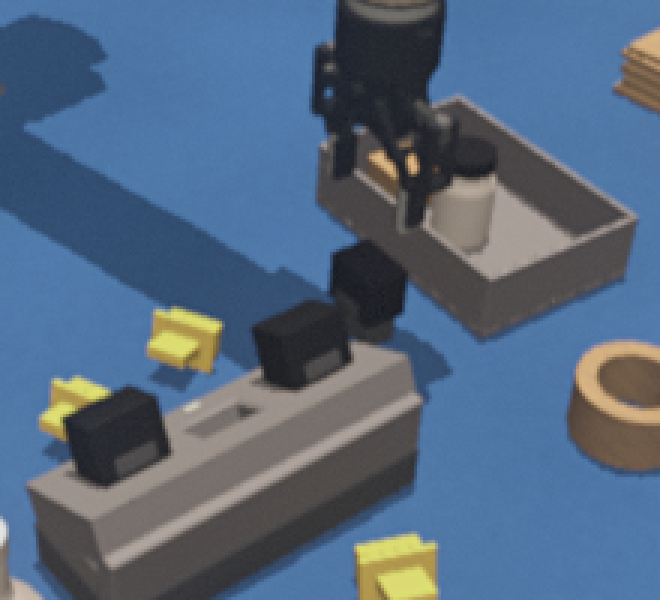

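The pack stands upright on the bench, at crop px (368,290). The gripper is turned above it, so I'll regrip it across the 54 mm side.

step_arm(
  moves=[
    [75, 0, 0, 0.8, 0],
    [75, 0, 0, 1, 0],
    [75, 0, 0, 1, 0],
    [75, 0, 0, 1, 0],
    [75, 0, 0, 0.53, 0],
    [50, 0, 0, 0, 0],
    [40, 0, 0, 0, 0],
    [40, 0, 0, 0, 0],
    [40, 0, 0, 0, 0],
  ],
  squeeze=25,
)

```text
t: 19.4
ee_pos: [0.5494, 0.1648, 0.0301]
eef_rot: [0.0, 0.719, 0.695, 0.001]
contact_force: [0.6, 0.3, -2.4]
opening: 0.0536
grasp_force: 31.3
```

```bash
python3 - <<'E'
from h import *
to(.55,.22,.080,88.1)
E
```

```text
t 19.4 pos [0.5494 0.1648 0.0301] yaw 88.1 turn -0.01 shift mm [ 55.2  -1.2 -49.9] F [ 0.6  0.3 -2.4] open 53.6 grip 31.3 j6 0.2
```

step_arm(
  moves=[
    [40, 0, 0, -0.6, 0],
    [40, 0, 0, -1, 0],
    [40, 0, 0, -0.5, 0],
    [40, 1, 0, 0, 0],
    [40, 1, 0, 0, 0],
    [40, 0.8, 0, 0, 0],
    [40, 0.2, 0, 0, 0],
    [40, 0, 0, 0, 0],
  ],
)

```text
t: 20.2
ee_pos: [0.5512, 0.2245, 0.0717]
eef_rot: [0.001, 0.718, 0.696, -0.0]
contact_force: [-0.2, -2.1, -1.0]
opening: 0.0539
grasp_force: 31.4
```

step_arm(
  moves=[
    [40, 0.15, 0, 0, 0],
    [40, 0.15, 0, 0, 0],
    [40, 0.15, 0, 0, 0],
    [40, 0.15, 0, 0, 0],
    [40, 0, 0, 0, 0],
  ],
)

```text
t: 20.7
ee_pos: [0.5518, 0.2343, 0.0723]
eef_rot: [0.002, 0.719, 0.695, -0.002]
contact_force: [-2.1, -8.5, 4.8]
opening: 0.0536
grasp_force: 31.7
```

```bash
python3 - <<'E'
from h import *
to(.55,.24,.073,88.1)
E
```

```text
t 20.7 pos [0.5518 0.2343 0.0723] yaw 88.1 turn -0.01 shift mm [ 5.7 -2.  -0.7] F [-2.1 -8.5  4.8] open 53.6 grip 31.7 j6 0.31
```

step_arm(
  moves=[
    [40, 0.1, 0, 0, 0],
    [40, 0.1, 0, 0, 0],
    [40, 0, 0, 0, 0],
    [40, -0.5, 0, -0.2, 0],
    [40, -1, 0, -0.5, 0],
    [40, -1, 0, -1, 0],
    [40, -1, 0, -1, 0],
    [40, 0, 0, -1, 0],
    [40, 0, 0, 0, 0],
  ],
)

```text
t: 21.6
ee_pos: [0.5513, 0.1705, 0.1489]
eef_rot: [0.002, 0.719, 0.695, 0.003]
contact_force: [1.4, 0.1, -3.0]
opening: 0.0537
grasp_force: 31.1
```

```bash
cat >> h.py <<'E'
def dark(x,y,z,f,r=.06):
    out=[]
    for n in("scene","top"):
        c,P=save(n,f+n[0]);m=(abs(P[...,0]-x)<r)&(abs(P[...,1]-y)<r)&(abs(P[...,2]-z)<r)&(c["pixels"].max(2)<110)
        out.append(P[m])
    return out
E
python3 - <<'E'
from h import *
to(.55,.18,.14,88.1)
s=robot.observe();x,y,z=s["ee_pos"]
a,b=dark(x,y,z-.01,"u7")
im=np.load("u7s.npz")["im"];cv2.imwrite("pics/u7c.png",cv2.resize(im[60:240,240:440],None,fx=3,fy=3,interpolation=3)[:,:,::-1])
E
```

```text
t 21.6 pos [0.5513 0.1705 0.1489] yaw 88.0 turn -0.09 shift mm [ 9.5 -1.6  8.9] F [ 1.4  0.1 -3. ] open 53.7 grip 31.1 j6 0.2
```

View pics/u7c.png

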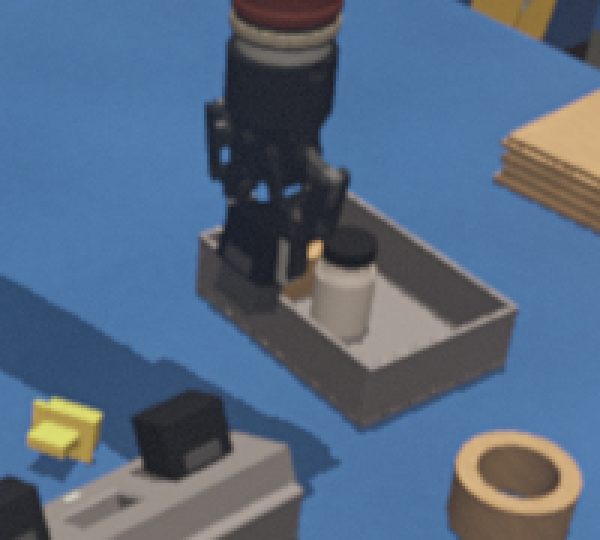

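The pack hangs tilted in the grip, at crop px (255,240). I'll measure the angle from the depth of its near face.

```bash
python3 - <<'E'
from h import *
d=np.load("u7s.npz");P=d["P"];
x,y,z=.5513,.1705,.149
# box in crop: px x 225..280,y 215..290 -> full
Q=P[60+215//3:60+290//3,240+225//3:240+275//3].reshape(-1,3);Q=Q[~np.isnan(Q[:,0])]
Q=Q[(abs(Q[:,0]-x)<.045)&(abs(Q[:,1]-y)<.05)]
print(len(Q),Q.min(0),Q.max(0))
rng=np.random.default_rng(0)
for k in range(3):
    best=0
    for i in range(500):
        a,b,c=Q[rng.choice(len(Q),3,False)];n=np.cross(b-a,c-a);l=np.linalg.norm(n)
        if l<1e-6: continue
        n/=l;I=abs((Q-a)@n)<.0012
        if I.sum()>best:best=I.sum();B=I
    g=Q[B];c0=g.mean(0);n=np.linalg.svd(g-c0)[2][2];n*=-np.sign(n[1])
    print(best,n.round(3),"tilt",np.degrees(np.arcsin(n[2])).round(1),"c",c0.round(4),g.min(0).round(4),g.max(0).round(4))
    Q=Q[~B]
    if len(Q)<20:break
E
```

```text
398 [0.52281182 0.14018578 0.13510109] [0.57975629 0.17350377 0.19712779]
179 [-0.023 -0.963  0.27 ] tilt 15.6 c [0.5557 0.1469 0.1756] [0.5247 0.1403 0.1547] [0.5798 0.1533 0.1951]
92 [-0.036 -0.977  0.211] tilt 12.2 c [0.5557 0.1475 0.1682] [0.5272 0.1403 0.1367] [0.5784 0.1545 0.195 ]
43 [-0.035 -0.981  0.192] tilt 11.1 c [0.5564 0.1479 0.1597] [0.5228 0.1437 0.1351] [0.5789 0.1547 0.1956]
```

step_arm(
  moves=[
    [40, 0, 0, 1, 0],
    [40, 1, 0, 1, 0],
    [40, 1, 0, 1, 0],
    [40, 1, 0, 0.7, 0],
    [40, 0.4, 0, 0, 0],
    [40, 0.2, 0, 0, 0],
    [40, 0.15, 0, 0, 0],
    [40, 0.15, 0, 0, 0],
    [40, 0, 0, 0, 0],
  ],
)

```text
t: 22.6
ee_pos: [0.5497, 0.2461, 0.0693]
eef_rot: [0.0, 0.718, 0.696, -0.004]
contact_force: [-2.0, -8.1, -1.7]
opening: 0.0536
grasp_force: 30.4
```

```bash
python3 - <<'E'
from h import *
to(.55,.246,.073,88.1)
E
```

```text
t 22.6 pos [0.5497 0.2461 0.0693] yaw 88.1 turn 0.04 shift mm [-0.   0.3 -3.7] F [-2.  -8.1 -1.7] open 53.6 grip 30.4 j6 0.33
```

step_arm(
  moves=[
    [40, -0.4, 0, -0.2, 0],
    [40, -1, 0, -0.5, 0],
    [40, -1, 0, -1, 0],
    [40, -1, 0, -1, 0],
    [40, -0.3, 0, -1, 0],
    [40, 0, 0, 0, 0],
  ],
)

```text
t: 23.2
ee_pos: [0.5517, 0.1743, 0.1494]
eef_rot: [0.002, 0.719, 0.695, 0.003]
contact_force: [0.1, 0.7, -2.2]
opening: 0.0537
grasp_force: 30.5
```

```bash
python3 - <<'E'
from h import *
to(.55,.17,.14,88.1)
Ps=[save("scene","u8")[1] for _ in range(4)]
x,y,z=robot.observe()["ee_pos"]
P=np.nanmedian(Ps,0)
im=np.load("u8.npz")["im"]
m=(im.max(2)<75)&(abs(P[...,0]-x)<.022)&(P[...,1]<y-.008)&(P[...,1]>y-.05)&(P[...,2]>z-.01)&(P[...,2]<z+.045)
Q=P[m];
for it in range(4):
    A=np.c_[Q[:,0],Q[:,2],np.ones(len(Q))];k=np.linalg.lstsq(A,Q[:,1],rcond=None)[0];r=Q[:,1]-A@k
    print(len(Q),"tilt",np.degrees(np.arctan(k[1])).round(1),"rms mm",(r.std()*1e3).round(2),"z",Q[:,2].min().round(4),Q[:,2].max().round(4));Q=Q[abs(r)<2*r.std()]
E
```

```text
t 23.2 pos [0.5517 0.1743 0.1494] yaw 88.0 turn -0.09 shift mm [-4.3 -1.5  9.4] F [ 0.1  0.7 -2.2] open 53.7 grip 30.5 j6 0.21
358 tilt 18.3 rms mm 1.76 z 0.134 0.1885
351 tilt 18.5 rms mm 1.47 z 0.134 0.1885
343 tilt 18.4 rms mm 1.41 z 0.134 0.1885
341 tilt 18.4 rms mm 1.4 z 0.134 0.1885<stdin>:5: RuntimeWarning: All-NaN slice encountered
```

step_arm(
  moves=[
    [40, 0, 0, -0.2, -0.992],
    [40, 0, 0, -0.2, -0.992],
    [40, 0, 0, -0.2, -0.992],
    [40, 0, 0, -0.2, -0.992],
    [40, 0, 0, -0.2, -0.992],
    [40, 0, 0, -0.2, -0.992],
    [40, 0, 0, -0.2, -0.992],
    [40, 0, 0, -0.2, -0.992],
    [40, 0, 0, -0.2, -0.992],
    [40, 0, 0, -0.2, -0.992],
    [40, 0, 0, 0, -0.992],
    [40, 0, 0, 0, -0.992],
  ],
)

```text
t: 24.6
ee_pos: [0.5484, 0.1753, 0.1835]
eef_rot: [-0.001, 0.277, 0.961, -0.0]
contact_force: [-0.3, 0.8, -2.7]
opening: 0.054
grasp_force: 30.5
```

step_arm(
  moves=[
    [40, 0, 0, 0, -0.992],
    [40, 0, 0, 0, -0.992],
    [40, 0, 0, 0, -0.992],
    [40, 0, 0, 0, -0.992],
    [40, 0, 0, 0, -0.992],
    [40, 0, 0, 0, -0.992],
    [40, 0, 0, 0, -0.992],
    [40, 0, 0, 0, 0],
  ],
)

```text
t: 25.4
ee_pos: [0.5484, 0.1752, 0.1834]
eef_rot: [-0.002, -0.021, 1.0, -0.0]
contact_force: [0.4, 0.3, -2.3]
opening: 0.0538
grasp_force: 30.5
```

```bash
python3 - <<'E'
from h import *
to(.617,-.0427,.187,2.2)
E
```

```text
t 25.4 pos [0.5484 0.1752 0.1834] yaw -177.6 turn 0.18 shift mm [ -60.2 -220.4   -3.6] F [ 0.4  0.3 -2.3] open 53.8 grip 30.5 j6 -1.43
```

Now over the well.

step_arm(
  moves=[
    [40, -0.27, -1, -0.1, 0.04],
    [40, -0.27, -1, -0.1, 0],
    [40, -0.27, -1, 0, 0],
    [40, -0.27, -1, 0, 0],
    [40, -0.27, -1, 0, 0],
    [40, -0.27, -1, 0, 0],
    [40, -0.27, -1, 0, 0],
    [40, -0.27, -1, 0, 0],
    [40, -0.27, -1, 0, 0],
    [40, -0.27, -1, 0, 0],
    [40, -0.3, -1, 0, 0],
    [40, 0, 0, 0, 0],
  ],
)

```text
t: 26.6
ee_pos: [0.6179, -0.0449, 0.1884]
eef_rot: [-0.0, -0.017, 1.0, -0.0]
contact_force: [0.5, -0.1, -2.4]
opening: 0.0535
grasp_force: 30.4
```

```bash
python3 - <<'E'
from h import *
to(.617,-.0427,.1285,2.2)
fr=[save("scene","u9") for _ in range(4)]; P=np.nanmedian([f[1] for f in fr],0); im=fr[0][0]["pixels"]
x,y,z=robot.observe()["ee_pos"]
np.savez("u9p.npz",P=P,im=im)
# face facing +x (scene camera side), 54 wide in y
m=(im.max(2)<80)&(abs(P[...,1]-y)<.022)&(P[...,0]>x+.0)&(P[...,0]<x+.05)&(P[...,2]>z-.012)&(P[...,2]<z+.045)
Q=P[m]
for it in range(4):
    A=np.c_[Q[:,1],Q[:,2],np.ones(len(Q))];k=np.linalg.lstsq(A,Q[:,0],rcond=None)[0];r=Q[:,0]-A@k
    print(len(Q),"tilt",np.degrees(np.arctan(k[1])).round(1),"yawslope",k[0].round(3),"rms",(r.std()*1e3).round(2),"x at z(TCP+26), y: ",(k@[y,z+.026,1]-x).round(4),Q[:,2].min().round(4),Q[:,2].max().round(4));Q=Q[abs(r)<2*r.std()]
cv2.imwrite("pics/u9c.png",cv2.resize(im[130:290,180:380],None,fx=4,fy=4,interpolation=3)[:560,:,::-1])
E
```

```text
t 26.6 pos [ 0.6179 -0.0449  0.1884] yaw -178.1 turn -0.25 shift mm [ 0.8  2.2 59.9] F [ 0.5 -0.1 -2.4] open 53.5 grip 30.4 j6 -1.8
636 tilt -21.3 yawslope -0.032 rms 3.06 x at z(TCP+26), y:  0.0236 0.1772 0.2339
613 tilt -19.2 yawslope -0.034 rms 1.59 x at z(TCP+26), y:  0.0244 0.1772 0.2339
595 tilt -19.2 yawslope -0.036 rms 1.49 x at z(TCP+26), y:  0.0244 0.1772 0.2339
588 tilt -19.1 yawslope -0.036 rms 1.46 x at z(TCP+26), y:  0.0243 0.1772 0.2339
```

View pics/u9c.png

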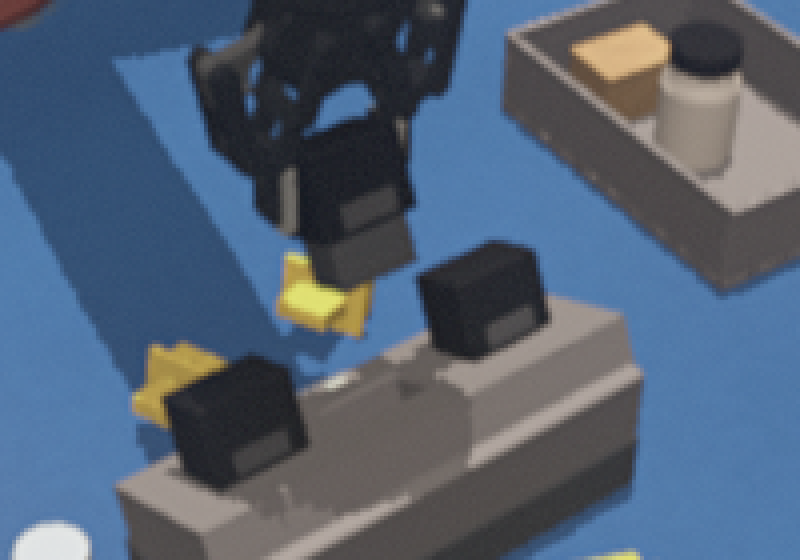

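The held battery leans the right way (crop px (350,200)) above the open well at (400,390). I'll compare its +x face with the two seated batteries in the same picture to get the offset.

```bash
python3 - <<'E'
from h import *
d=np.load("u9p.npz");P,im=d["P"],d["im"]
yaw=np.radians(2.2);ex=np.array([np.cos(yaw),np.sin(yaw)]);ey=np.array([-np.sin(yaw),np.cos(yaw)])
U=(P[...,:2]-[.6475,-.0415])@ex;V=(P[...,:2]-[.6475,-.0415])@ey;Z=P[...,2]
def fit(v0,u0,u1,z0,z1,nm,hv=.02):
    m=(im.max(2)<80)&(abs(V-v0)<hv)&(U>u0)&(U<u1)&(Z>z0)&(Z<z1);u,z=U[m],Z[m];v=V[m]
    for i in range(4):
        A=np.c_[z,np.ones(len(z))];k=np.linalg.lstsq(A,u,rcond=None)[0];r=u-A@k;g=abs(r)<2*r.std();u,z=u[g],z[g]
    print(nm,len(u),"tilt",np.degrees(np.arctan(k[0])).round(1),"u at mid",(k@[(z0+z1)/2,1]).round(4),"z",z.min().round(4),z.max().round(4)); return k
fit(.076,0,.04,.095,.125,"A");fit(-.076,0,.04,.095,.125,"B")
s=robot.observe();x,y,z=s["ee_pos"];t=(np.array([x,y])-[.6475,-.0415]);print("tcp u,v",t@ex,t@ey,z)
fit(t@ey,t@ex+.0,t@ex+.04,z+.0,z+.04,"held")
# expected face for seated pack at mid: 19 mm along slope
n=np.array([-np.sin(np.radians(24)),np.cos(np.radians(24))]);a=np.array([n[1],-n[0]])
p=a*.019+[0,.086]; print("expected u at z=.11",p[0]-(.11-p[1])*np.tan(np.radians(24)))
E
```

```text
A 181 tilt -24.0 u at mid 0.0087 z 0.0959 0.1249
B 275 tilt -24.4 u at mid 0.0091 z 0.0954 0.1247
tcp u,v -0.030245654559901785 0.0005002372052170245 0.18892000551817822
held 330 tilt -22.4 u at mid -0.0029 z 0.1903 0.2289
expected u at z=.11 0.01011260084421001
```

step_arm(
  moves=[
    [40, 0.1, 0, 0.8, 0],
    [40, 0.1, 0, 1, 0],
    [40, 0.06, 0, 0.8, 0],
    [40, 0, 0, 0.3, 0],
    [40, 0, 0, 0, 0],
  ],
)

```text
t: 27.3
ee_pos: [0.6111, -0.0426, 0.1293]
eef_rot: [-0.002, -0.019, 1.0, 0.0]
contact_force: [0.5, -0.5, -1.9]
opening: 0.0534
grasp_force: 30.4
```

```bash
cat >> h.py <<'E'
def uv():
    yaw=np.radians(2.2);ex=np.array([np.cos(yaw),np.sin(yaw)]);ey=np.array([-np.sin(yaw),np.cos(yaw)])
    s=robot.observe();p=s["ee_pos"];t=np.array(p[:2])-[.6475,-.0415]
    print("t",round(s["t"],2),"u,v,z mm",(t@ex*1e3).round(1),(t@ey*1e3).round(1),round(p[2]*1e3,1),"want u",round(-18.4-(p[2]*1e3-90)*.445,1),"F",np.round(s["contact_force"],1),"open",round(s["opening"]*1e3,1))
E
python3 - <<'E'
from h import *
uv()
fr=[save("scene","u10") for _ in range(3)]; P=np.nanmedian([f[1] for f in fr],0); im=fr[0][0]["pixels"]
cv2.imwrite("pics/u10c.png",cv2.resize(im[150:270,210:350],None,fx=5,fy=5,interpolation=3)[:,:,::-1])
uv()
E
```

```text
t 27.3 u,v,z mm -36.4 0.3 129.3 want u -35.9 F [ 0.5 -0.5 -1.9] open 53.4
t 27.45 u,v,z mm -34.5 -0.3 132.3 want u -37.2 F [-0.4  0.6 -1.9] open 53.5<stdin>:3: RuntimeWarning: All-NaN slice encountered
```

View pics/u10c.png

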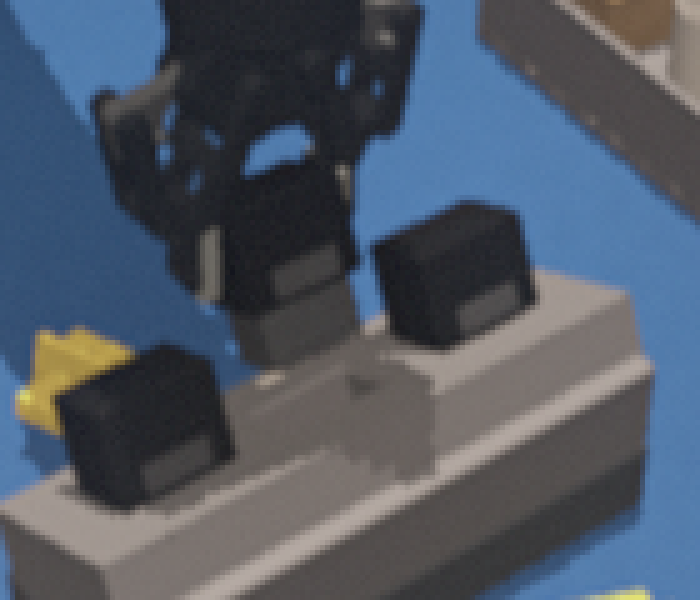

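The battery hovers in line with the well, stem bottom at crop px (300,355) and about 20 mm above the mouth. I'll insert along the well axis.

step_arm(
  moves=[
    [40, -0.18, 0, 0.41, 0],
    [40, -0.18, 0, 0.41, 0],
    [40, -0.06, 0, 0.14, 0],
    [40, -0.06, 0, 0.14, 0],
    [40, 0, 0, 0, 0],
  ],
)

```text
t: 27.95
ee_pos: [0.6216, -0.0423, 0.109]
eef_rot: [-0.001, -0.019, 1.0, 0.0]
contact_force: [-1.9, 1.1, -1.4]
opening: 0.0537
grasp_force: 30.5
```

```bash
python3 -c "
from h import *
uv()"
```

```text
t 27.95 u,v,z mm -26.0 0.2 109.0 want u -26.8 F [-1.9  1.1 -1.4] open 53.7
```

Free so far, so on in small steps.

step_arm(
  moves=[
    [40, -0.08, 0, 0.18, 0],
    [40, -0.08, 0, 0.18, 0],
    [40, 0, 0, 0, 0],
  ],
)

```text
t: 28.25
ee_pos: [0.6228, -0.0424, 0.1078]
eef_rot: [-0.004, -0.019, 1.0, 0.0]
contact_force: [-26.7, 2.2, 29.7]
opening: 0.0537
grasp_force: 34.1
```

```bash
python3 -c "
from h import *
uv()"
```

```text
t 28.25 u,v,z mm -24.7 0.1 107.8 want u -26.3 F [-26.7   2.2  29.7] open 53.7
```

step_arm(
  moves=[
    [40, 0.08, 0, -0.18, 0],
    [40, 0.2, 0, -0.1, 0],
    [40, 0, 0, 0, 0],
  ],
)

```text
t: 28.55
ee_pos: [0.6196, -0.0429, 0.108]
eef_rot: [0.001, -0.019, 1.0, -0.0]
contact_force: [0.3, -0.4, -2.5]
opening: 0.0538
grasp_force: 30.8
```

```bash
python3 -c "
from h import *
uv()"
```

```text
t 28.55 u,v,z mm -28.0 -0.4 108.0 want u -26.4 F [ 0.3 -0.4 -2.5] open 53.8
```

step_arm(
  moves=[
    [40, 0, 0, 0.1, 0],
    [40, -0.06, 0, 0.14, 0],
    [40, -0.04, 0, 0.09, 0],
    [40, 0, 0, 0, 0],
  ],
)

```text
t: 28.95
ee_pos: [0.6217, -0.0423, 0.1002]
eef_rot: [0.0, -0.019, 1.0, 0.0]
contact_force: [1.7, 2.5, -3.2]
opening: 0.0539
grasp_force: 30.7
```

```bash
python3 -c "
from h import *
uv()"
```

```text
t 28.95 u,v,z mm -25.8 0.2 100.2 want u -23.0 F [ 1.7  2.5 -3.2] open 53.9
```

step_arm(
  moves=[
    [40, -0.08, 0, 0.18, 0],
    [40, -0.08, 0, 0.18, 0],
    [40, 0, 0, 0, 0],
  ],
)

```text
t: 29.25
ee_pos: [0.6251, -0.0421, 0.0933]
eef_rot: [0.0, -0.019, 1.0, 0.0]
contact_force: [3.2, 4.0, -4.3]
opening: 0.0538
grasp_force: 30.6
```

```bash
python3 -c "
from h import *
uv()"
```

```text
t 29.25 u,v,z mm -22.4 0.2 93.3 want u -19.9 F [ 3.2  4.  -4.3] open 53.8
```

step_arm(
  moves=[
    [40, -0.08, 0.02, 0.18, 0],
    [40, -0.06, 0, 0.13, 0],
    [40, 0, 0, 0, 0],
  ],
)

```text
t: 29.55
ee_pos: [0.6279, -0.042, 0.0875]
eef_rot: [0.0, -0.019, 1.0, 0.0]
contact_force: [1.7, 4.3, -1.7]
opening: 0.0534
grasp_force: 30.7
```

```bash
python3 -c "
from h import *
uv()"
```

```text
t 29.55 u,v,z mm -19.6 0.2 87.5 want u -17.3 F [ 1.7  4.3 -1.7] open 53.4
```

step_arm(
  moves=[
    [40, -0.06, 0, 0.13, 0],
    [40, -0.06, 0, 0.13, 0],
    [40, 0, 0, 0, 0],
  ],
)

```text
t: 29.85
ee_pos: [0.6297, -0.0419, 0.0841]
eef_rot: [-0.001, -0.019, 1.0, 0.0]
contact_force: [-4.4, 5.3, 8.2]
opening: 0.0534
grasp_force: 32.6
```

```bash
python3 -c "
from h import *
uv()"
```

```text
t 29.85 u,v,z mm -17.8 0.2 84.1 want u -15.8 F [-4.4  5.3  8.2] open 53.4
```

step_arm(
  moves=[
    [40, -0.05, 0, 0.1, 0],
    [40, 0, 0, 0, 0],
  ],
)

```text
t: 30.05
ee_pos: [0.6301, -0.0419, 0.0839]
eef_rot: [-0.002, -0.019, 1.0, -0.0]
contact_force: [-13.4, 5.5, 18.4]
opening: 0.0535
grasp_force: 34.6
```

```bash
cat >> h.py <<'E'
def seat(f):
    yaw=np.radians(2.2);ex=np.array([np.cos(yaw),np.sin(yaw)]);ey=np.array([-np.sin(yaw),np.cos(yaw)]);T=np.radians(24)
    for n in("scene","top"):
        fr=[save(n,f+n[0]) for _ in range(2)];P=fr[0][1];im=fr[0][0]["pixels"]
        U=(P[...,:2]-[.6475,-.0415])@ex;V=(P[...,:2]-[.6475,-.0415])@ey;Z=P[...,2]-.086
        a=U*np.cos(T)+Z*np.sin(T);h=-U*np.sin(T)+Z*np.cos(T)
        for nm,v0 in(("A",.076),("mid",0),("B",-.076)):
            m=(abs(V-v0)<.02)&(abs(a)<.014)&(h>.02)&(h<.065);q=m.sum()
            k=np.linalg.lstsq(np.c_[a[m],V[m],np.ones(q)],h[m],rcond=None)[0] if q>10 else [0,0,0]
            e=(abs(V-v0)<.02)&(h>.005)&(h<.036)&(a>.012)&(a<.026)
            print(n,nm,q,"top h mm",(np.median(h[m])*1e3).round(1),"p10/90",np.percentile(h[m]*1e3,[10,90]).round(1),"slope deg",np.degrees(k[:2]).round(1),"+x face a",(np.median(a[e])*1e3).round(1))
E
python3 -c "
from h import *
uv();seat('v1')"
```

```text
t 30.05 u,v,z mm -17.4 0.3 83.9 want u -15.7 F [-13.4   5.5  18.4] open 53.5
scene A 63 top h mm 44.2 p10/90 [43.6 45.1] slope deg [-5.1 -8.5] +x face a 17.7
scene mid 120 top h mm 44.2 p10/90 [36.2 45.3] slope deg [-13.8   1. ] +x face a 16.0
scene B 130 top h mm 44.3 p10/90 [43.5 58.1] slope deg [ 3.5 12.8] +x face a 17.8
top A 28 top h mm 45.7 p10/90 [44.  47.2] slope deg [1.8 0.5] +x face a 17.3
  return _methods._mean(a, axis=axis, dtype=dtype,
  ret = ret.dtype.type(ret / rcount)
Traceback (most recent call last):
  File "h.py", line 40, in seat
    print(n,nm,q,"top h mm",(np.median(h[m])*1e3).round(1),"p10/90",np.percentile(h[m]*1e3,[10,90]).round(1),"slope deg",np.degrees(k[:2]).round(1),"+x face a",(np.median(a[e])*1e3).round(1))
                                                                    ~~~~~~~~~~~~~^^^^^^^^^^^^^^^^^^
IndexError: index -1 is out of bounds for axis 0 with size 0
```

Its top sits at 44.2 mm, the same as its neighbours, so it is home. I'll ease off, release, retreat and verify.

step_arm(
  moves=[
    [40, 0.05, 0, -0.1, 0],
    [62, 0, 0, 0, 0],
    [62, 0, 0, 0, 0],
    [62, 0, 0, 0, 0],
    [62, 0, 0, -0.5, 0],
    [62, 0, 0, -1, 0],
    [62, 0, 0, -1, 0],
    [62, 0, 0, -1, 0],
    [62, 1, 0, -1, 0],
    [62, 1, 0, -1, 0],
    [62, 1, 0, -1, 0],
    [62, 1, 0, 0, 0],
  ],
)

```text
t: 31.45
ee_pos: [0.5511, -0.0466, 0.2167]
eef_rot: [0.003, -0.018, 1.0, -0.002]
contact_force: [0.7, -0.2, -0.1]
opening: 0.0618
grasp_force: 0.0
```

step_arm(
  moves=[
    [62, 1, 0, 0, 0],
    [62, 1, 0, 0, 0],
    [62, 1, 0, 0, 0],
    [62, 1, 0, 0, 0],
    [62, 1, 0, 0, 0],
    [62, 0, 0, 0, 0],
  ],
)

```text
t: 32.05
ee_pos: [0.4488, -0.0496, 0.2127]
eef_rot: [0.0, -0.018, 1.0, -0.001]
contact_force: [1.1, -0.1, -0.4]
opening: 0.062
grasp_force: 0.0
```

```bash
python3 -c "
from h import *
uv()
try: seat('w1')
except IndexError: print('top hidden')
im=np.load('w1s.npz')['im'];cv2.imwrite('pics/fin.png',cv2.resize(im[90:350,40:440],None,fx=2,fy=2,interpolation=3)[:,:,::-1])" 2>/dev/null
```

```text
t 32.05 u,v,z mm -198.8 -0.5 212.7 want u -73.0 F [ 1.1 -0.1 -0.4] open 62.0
scene A 96 top h mm 44.5 p10/90 [43.6 45.1] slope deg [-2.4  0.9] +x face a 17.6
scene mid 111 top h mm 44.1 p10/90 [43.3 45. ] slope deg [-2.7 -0.4] +x face a 16.6
scene B 118 top h mm 44.1 p10/90 [43.4 45.1] slope deg [-3.7 -0.1] +x face a 16.8
top A 185 top h mm 45.2 p10/90 [42.9 47.6] slope deg [ 1.1 -0.7] +x face a 17.2
top mid 185 top h mm 45.3 p10/90 [43.2 47. ] slope deg [ 0.1 -1. ] +x face a 16.0
top B 199 top h mm 45.3 p10/90 [43.3 47.7] slope deg [-0.7  0.4] +x face a 16.4
```

View pics/fin.png

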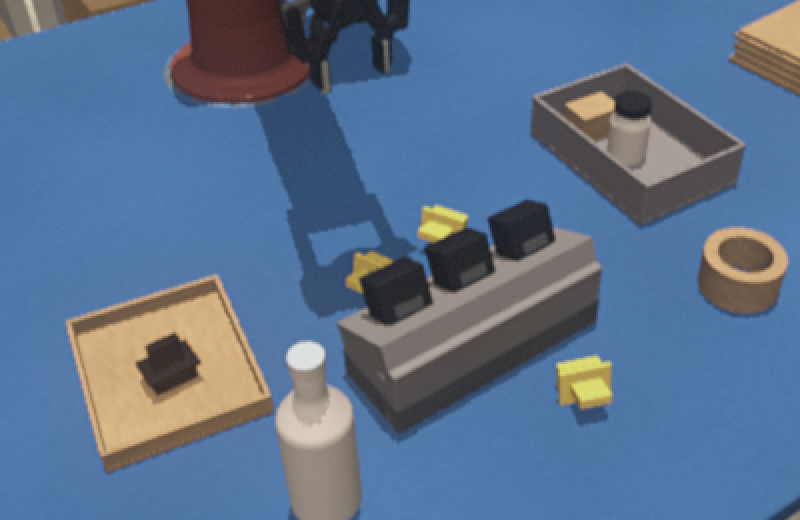

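The picture shows all three batteries flush in the dock, with the new one at px (460,258). The blank is in the tray at (168,365), and everything else is undisturbed.

```bash
python3 -c "
from bench import robot
print(robot.job_done())"
```

```text
the job is handed in; nothing more can be done
None
```

The black blanking plug is in the tray, and the spare battery is plugged into the middle well with its shoulder flush, level with its two neighbours; I handed the job in at about 32 s, with nothing else disturbed.

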